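Clamp a round blank in the hold-down jig

ROBOT

A 6-joint arm with a two-finger parallel gripper is mounted at the origin on the work surface. World frame = base frame: x ahead of the robot, y to its left, z up, the work surface at z = 0. Lengths are in m, angles in rad, forces in N, time in s.
With the tool pointing down it reaches from about 0.35 to 0.775 m from the base axis. Payload 7.3 kg.
Tool frame: the origin (TCP) lies at the very end of the fingers, on their centre line; the grasp point (between the pads) lies 19 mm behind it; z points along the fingers, y is the direction in which the jaws open and shut (so a half turn about z gives the same grasp; the last joint's range is limited). The gripper opens to 92 mm and grips with 3 to 60 N. Pads are 19 mm wide; open, the fingers measure 130 mm over their backs; the gripper's body (75 mm by 190 mm) begins 47 mm behind the grasp point.
Start: joints at [1.088, 0.342, 1.524, -0, 1.275, -0.146], TCP at [0.173, 0.496, 0.227] pointing down, gripper open.
Joint ranges: [-2.53, 2.53], [-0.77, 2.02], [0.04, 2.7], [-1, 4.14], [0.28, 2.66], [-3.11, 3.11]. Speed limits (rad/s): [2.57, 2.57, 3.14, 3.14, 3.14, 3.14].

INTERFACE

Orientations are given as [roll, pitch, yaw] about the fixed x, y, z axes, in that order (R = Rz(yaw) Ry(pitch) Rx(roll)).
In Python, from cell import monitor, eyes, order gives the robot as it stands. The module is installed in compiled form; this text tells all that it offers.
- The arm moves only by the tool carry_out, never from a script. Its argument "targets" is a list of rows, each a list of 2 entries, a list of its own where there are three numbers: the shift along the tool's x, y, z in m, then the turn about the tool's z in rad. In form: [[[dx, dy, dz], twist], ...]. A call has 1 to 10 rows; each row shifts and turns the pose as measured when the row begins, along the tool's axes as they then stand; what a row does not reach is not made up. A row lasts 1/8 s, in which the tool goes at most 62.5 mm and 10.7 degrees, less where a joint would pass 70% of its speed; a pose out of reach is approached as far as the arm can. A call is refused whole if a number of a shift passes 0.0625 or a number of a turn 0.188, either way. A call with a gripper value outside its range is refused whole. "fingers" is the closure, from 0 (fully open) to 1 (shut), set as the call begins (left out, the last holds). The fingers move at their own pace and stop on an object; "grip_force" is the grip in N (left out, the last holds). Time passes only in rows, so rows that do not move let the fingers close. It gives the time, the measured TCP pose, the force and the opening at its end, in the units of the state.
- monitor.observe(): the state, without advancing time (a new reading comes with each control period).
- eyes.read_camera(name): name is "scene" or "top"; returns the picture (400x640x3 uint8, red, green, blue); there is no depth.
- eyes.camera_info(name): a dict with "K" (3x3 intrinsics, pixels), "dist" ([k1, k2, p1, p2, k3] as OpenCV has them; the pictures are not rectified), "rvec" (rotation vector, rad) and "tvec" (3), from world to camera coordinates, as OpenCV has them. Camera axes: x right, y down, z forward; pixel columns grow to the right and rows downward; lengths in m; the calibration is good to about 2 mm. A picture is of the moment at which its call begins. camera_info takes no time and is no camera call.
- order.hand_in(): hands the job in, once; it reports no verdict.
The state is a dict: "time": time; "qpos": joint angles; "qvel": joint speeds; "joint_efforts": joint torques, N m; "tool_pos": TCP position; "tool_rot": TCP orientation; "contact_force": force on the tool from outside, world axes, zero at the start; "torque": the same for the moment, N m; "opening": finger opening in m.
Only numpy, scipy, OpenCV 4.12 (cv2) and the standard library are available. Lean on these libraries where they do the work, as an engineer would, in place of code of your own. Each camera call takes 0.05 s, during which the arm holds its last target.

TASK

Lay the upright round wooden blank on its side in the cradle of the hold-down jig, centred across both V-saddles, and let go of it. Then flip the steel safety catch right over, away from the lever, and after that pull the lever all the way down to its stop so that its foot presses the blank into the cradle. Finish while still holding the lever down (it springs back if let go), and leave the square offcut, the tin and the glue bottle as they stand.

Things in the scene. Friction and masses are not known exactly. Their poses are not given: they have to be found in the camera images.
- jig: Fixed hold-down jig. Origin on the bench under the middle of its cradle; x along the cradle, away from the robot (within 0.3 rad), to the lever's pivot; y left; z up. Plywood base 12 mm thick, x -80..170, y -70..130 mm. Catch post 24 x 24 mm, 162 high, at x 139, y 95; lever cheeks 116 high at x 115..145, y within +-20.
- cradle (a point): Where the middle of the blank's axis lies when seated: jig x 0, y 0, 62 mm above the bench; axes as the jig's. The cradle is two 90 degree wooden V-saddles, each 18 mm thick along x, centred at jig x -42 and +42 mm, tops 60 mm above the bench and 58 mm apart in y; a 66 mm gap between the saddles is free for fingers down to the base.
- blank: Plain round wooden cylinder, 36 mm diameter, 130 mm long, 0.08 to 0.15 kg, standing upright to the left or right of the jig (it may have changed places with the square offcut). Origin at the centre of its lower end as it stands; z axis along its length. Both ends are alike.
- blank_mid (a point): The middle of the blank's axis, 65 mm from either end.
- catch (a joint): Safety catch, a steel L turning on a pin along jig x, 0 to 1.6 rad. 0 = shut (starts at 0 to 0.2): a 12 mm square bar reaches 108 mm level from the pin to jig -y, across the lever's front, blocking it; a tab stands 75 mm up from the pin. Push the tab to jig +y, outwards and down: at 1.57 it points level to +y, the bar stands up. Stays where left; about 2 N at the tab.
- catch_pivot (a point): Middle of the catch's pin, fixed in the jig at x 115, y 95, z 150 mm.
- catch_tab (a point): Middle of the free end of the catch's tab, 75 mm from the pin and 6 mm nearer the robot (jig -x) than point catch_pivot; moves with the catch. The tab is 10 mm thick (across the way it moves) and 24 mm wide along jig x.
- lever (a joint): Clamp lever's angle about an axis along jig y. 0: raised, arm upright (92 degrees above level). 1.606: its stop, arm level along jig -x over the cradle. Springs back to 0 when let go; force needed at the ball: about 1.5 N at first, about 6 N at the stop with the foot on the blank. The shut catch blocks it.
- lever_pivot (a point): The lever's pivot point, fixed in the jig at x 130, y 0, z 100 mm.
- handle: The whole lever: 16 mm square steel bar with a black ball on its free end. Origin on its pivot; its -x axis points along the bar to the ball.
- lever_ball (a point): Centre of the lever's black ball (34 mm diameter), 220 mm from the lever pivot: 320 mm above the bench when raised; when down, 100 mm above it at jig x -90. Moves with the lever.
- foot: Sprung rubber foot, 24 mm diameter, under the lever arm 115 mm from the pivot. Origin on the arm's axis; its face is 26 mm below that when free. It gives up to 9 mm, and 6 mm (about 7 N) on a seated blank with the lever at its stop.
- offcut: Bystander: square wooden offcut 42 x 42 x 105 mm, on end, on the other side of the jig from the blank. Origin at the centre of its underside.
- tin: Bystander: closed metal tin, 99 mm diameter, 100 mm tall, beyond the jig on the right. Origin at the centre of its underside.
- glue: Bystander: white glue bottle, 60 mm diameter, 150 mm tall, beyond the jig on the left. Origin at the centre of its underside.
There are look-alikes about, which are no part of the job. What is shaped like the blank but blue is not meant.

How it is judged:
By the outcome, as a careful person would: the job done as asked, in the order asked, and still so for the second after the job is handed in, while the arm keeps its last pose, push and grip.
It also fails if it takes over 72 s, if anything falls off the work surface, if the arm or the gripper's body presses on something with over 40 N, if the wrist force passes 120 N, or if a joint passes its speed limit or range.

## Working session

There is one attempt and no reset: what is moved stays moved. The work goes in short steps, Python scripts to look and compute and a tool call to move; the robot and the scene stay as the last step left them, time stands still between calls to the robot, and variables do not carry over. Pictures are saved under pics/ and viewed, and the job is handed in when it is done.

Besides the shell and the picture viewer there is one more tool, called after "Emit:" in YAML: its name, and indented under it one key for each argument. carry_out: Moves the arm, as the interface text tells. Its arguments: {"type":"object","properties":{"targets":{"type":"array","items":{"type":"array"}},"fingers":{"type":"number"},"grip_force":{"type":"number"}},"required":["targets"]}

```bash
mkdir -p pics
cat > h.py <<'E'
import numpy as np, cv2
from cell import monitor, eyes, order
def snap(n,f):
    im=eyes.read_camera(n); cv2.imwrite(f'pics/{f}.png',im[:,:,::-1]); return im
def cam(n):
    c=eyes.camera_info(n); R=cv2.Rodrigues(np.array(c['rvec'],float))[0]
    return np.array(c['K'],float),np.array(c['dist'],float),R,np.array(c['tvec'],float).ravel()
def ray(n,uv):
    K,d,R,t=cam(n); p=cv2.undistortPoints(np.array([[uv]],float),K,d)[0,0]
    return -R.T@t, R.T@np.array([p[0],p[1],1.])
def onz(n,uv,z):
    o,v=ray(n,uv); return o+v*(z-o[2])/v[2]
def proj(n,P):
    K,d,R,t=cam(n); return cv2.projectPoints(np.atleast_2d(np.array(P,float)),cv2.Rodrigues(R)[0],t,K,d)[0][:,0]
def tri(uv1,uv2,a='scene',b='top'):
    o1,v1=ray(a,uv1);o2,v2=ray(b,uv2); v1/=np.linalg.norm(v1);v2/=np.linalg.norm(v2)
    s=np.linalg.lstsq(np.c_[v1,-v2],o2-o1,rcond=None)[0]
    A=o1+s[0]*v1;B=o2+s[1]*v2; return (A+B)/2,np.linalg.norm(A-B)
E
python3 - <<'E'
from h import *
for n in('scene','top'):
    snap(n,n+'0'); K,d,R,t=cam(n); print(n,K.round(1).tolist(),d,(-R.T@t).round(3))
print({k:np.round(v,3).tolist() for k,v in monitor.observe().items()})
E
```

```text
scene [[455.5, 0.0, 317.8], [0.0, 455.5, 202.0], [0.0, 0.0, 1.0]] [-0.07093396  0.          0.          0.          0.        ] [ 1.317 -0.398  1.074]
top [[389.3, 0.0, 319.5], [0.0, 389.3, 205.2], [0.0, 0.0, 1.0]] [-0.01819178  0.          0.          0.          0.        ] [ 0.499 -0.008  1.258]
{'time': 0.1, 'qpos': [1.088, 0.343, 1.525, -0.0, 1.275, -0.146], 'qvel': [0.001, -0.002, -0.0, 0.002, -0.0, 0.0], 'joint_efforts': [0.002, -43.2, -24.47, 0.072, 0.053, -0.0], 'tool_pos': [0.173, 0.495, 0.226], 'tool_rot': [-3.14, -0.0, 2.805], 'contact_force': [0.107, 1.119, 0.166], 'torque': [-0.02, 0.028, -0.005], 'opening': 0.092}
```

View pics/scene0.png

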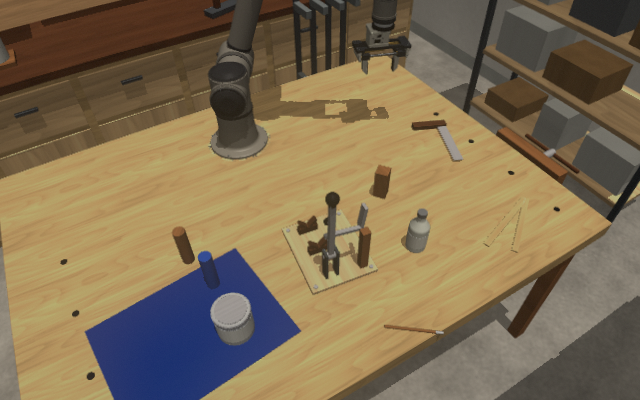

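View pics/top0.png

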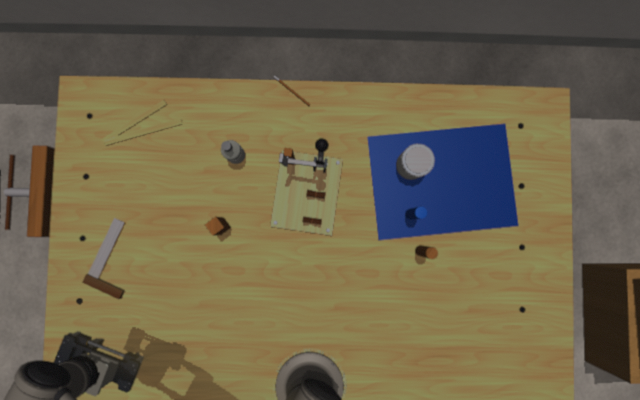

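Things that could be taken for the blank:
- Brown round upright at scene (183,245), top (426,252).
- Blue cylinder at scene (209,270), top (419,213): excluded by colour.
- Square offcut at scene (382,182), top (217,226): square.
- Catch post at scene (364,248): part of the jig.

I choose the brown round one and will check it in a crop.

Run:
```python
import cv2,numpy as np
s=cv2.imread('pics/scene0.png');t=cv2.imread('pics/top0.png')
a=cv2.resize(s[215:305,150:240],(400,400),interpolation=cv2.INTER_CUBIC)
b=cv2.resize(t[230:270,405:445],(400,400),interpolation=cv2.INTER_CUBIC)
cv2.imwrite('pics/c1.png',np.hstack([a,b]))
c=cv2.resize(s[180:300,275:395],(400,400),interpolation=cv2.INTER_CUBIC)
d=cv2.resize(t[135:240,260:365],(400,400),interpolation=cv2.INTER_CUBIC)
cv2.imwrite('pics/c2.png',np.hstack([c,d]))
```

```text
(no output)
```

View pics/c1.png

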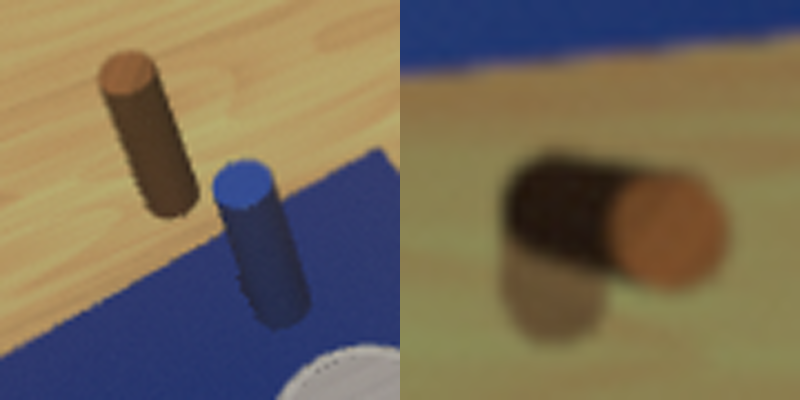

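View pics/c2.png

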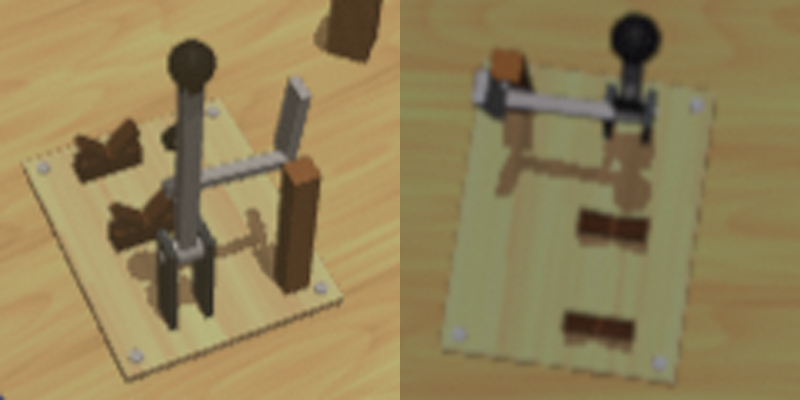

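```bash
cat > meas.py <<'E'
from h import *
from scipy.optimize import least_squares
s=cv2.imread('pics/scene0.png');t=cv2.imread('pics/top0.png')
def S(x,y): return (275+x*.3-.35,180+y*.3-.35)
def T(x,y): return (260+(x-400)*.2625-.37,135+y*.2625-.37)
# blank top
def mask(im,box,lo,hi):
    h=cv2.cvtColor(im,cv2.COLOR_BGR2HSV); x0,y0,x1,y1=box
    m=cv2.inRange(h[y0:y1,x0:x1],lo,hi); n,l,st,c=cv2.connectedComponentsWithStats(m)
    k=1+np.argmax(st[1:,4]); return st[k],c[k]+[x0,y0]
for im,b in((s,(165,220,200,245)),(t,(420,242,440,265))):
    h=cv2.cvtColor(im,cv2.COLOR_BGR2HSV); print(h[231,179] if im is s else h[253,431])
bs=(178.9,231.2); bt=(431.8-.4,253.0-.4)
print('blank tri',tri(bs,bt)); print(onz('scene',bs,.13),onz('top',bt,.13))
# offcut top, tin, blue roughly
C={(-80,130):[None,T(443,350)],(-80,-70):[S(22,165),T(672,380)],(170,-70):[S(127,380),T(715,90)],(170,130):[S(342,300),None],(-80,130.):[S(218,102),T(443,350)]}
obs=[]
for k,(a,b) in C.items():
    for n,uv in(('scene',a),('top',b)):
        if uv is None: continue
        w=onz(n,uv,.012); obs.append((k,w[:2],n)); 
J=np.array([o[0] for o in obs])/1000.;W=np.array([o[1] for o in obs])
def f(p):
    c,s_=np.cos(p[2]),np.sin(p[2]); return (W-(J@np.array([[c,s_],[-s_,c]])+p[:2])).ravel()
r=least_squares(f,[.5,0,0]); print('jig',r.x.round(4)); print((r.fun.reshape(-1,2)*1000).round(1))
ball=((192,64),(634,40)); print('ball',tri(S(*ball[0]),T(*ball[1])))
def jw(p,q): 
    c,s_=np.cos(p[2]),np.sin(p[2]); return np.array([c*q[0]-s_*q[1]+p[0],s_*q[0]+c*q[1]+p[1],q[2]])
print('ball exp',jw(r.x,(.122,0,.32)))
for q in((.042,.029,.06),(.042,-.029,.06),(-.042,.029,.06),(-.042,-.029,.06)):
    print(proj('scene',jw(r.x,q)).round(1),proj('top',jw(r.x,q)).round(1))
E
python3 meas.py
python3 - <<'E'
import cv2,numpy as np
s=cv2.imread('pics/scene0.png');t=cv2.imread('pics/top0.png')
a=cv2.resize(s[208:258,290:340],(400,400),interpolation=cv2.INTER_CUBIC)
b=cv2.resize(t[185:230,295:340],(400,400),interpolation=cv2.INTER_CUBIC)
cv2.imwrite('pics/c3.png',np.hstack([a,b]))
E
```

```text
[ 14 153 140]
[ 13 167 122]
blank tri (array([ 0.43458703, -0.34492521,  0.12972002]), np.float64(0.002308269707288157))
[ 0.43557528 -0.34393689  0.13      ] [ 0.43416595 -0.34596406  0.13      ]
jig [ 0.5661 -0.0031 -0.1219]
[[ 2.3 -3.1]
 [-2.5 -2.2]
 [ 0.9  0.5]
 [ 0.8  3.9]
 [-0.2  0.9]
 [-1.3  2.6]
 [ 0.1 -2.6]]
ball (array([ 0.70043509, -0.01775244,  0.31942678]), np.float64(0.00012548032830433128))
ball exp [ 0.68718767 -0.01797578  0.32      ]
[[326.8 237.4]] [[306.8 191.1]]
[[308.  243.9]] [[325.3 193.8]]
[[315.4 217.3]] [[302.8 218.1]]
[[297.2 223.3]] [[321.5 220.8]]
```

View pics/c3.png

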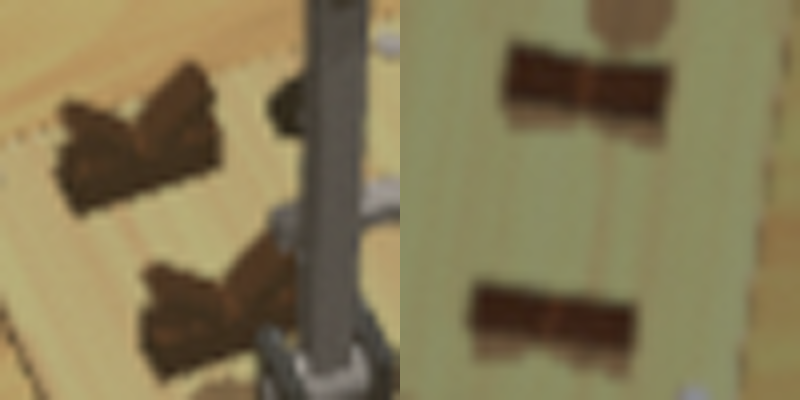

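The crop confirms the choice: a round brown cylinder, with its top centre at scene (178.9,231.2) and top (431.4,252.6). It triangulates to a height of 0.1297 m against 0.130 expected. Jig pose is about (0.565, -0.0025), yaw -0.122. The raised ball measures z 0.319 against 0.320.

The tool always points down, so I'll pivot the blank over in a light grip. The jaw axis goes along jig y, which is tool yaw 3.02.

Emit:
carry_out:
  targets:
    - [[0, 0, 0], -0.105]
    - [[0, 0, 0], -0.11]
    - [[-0.031, -0.04, 0], 0]
    - [[-0.031, -0.04, 0], 0]
    - [[-0.031, -0.04, 0], 0]
    - [[-0.031, -0.04, 0], 0]
    - [[-0.031, -0.04, 0], 0]
    - [[-0.031, -0.04, 0], 0]
    - [[-0.031, -0.04, 0], 0]
    - [[-0.031, -0.04, 0], 0]
  fingers: 0
  grip_force: 5

```text
time: 1.35
tool_pos: [0.3868, 0.1403, 0.2238]
tool_rot: [-3.136, -0.003, 3.034]
contact_force: [0.5, 0.8, 0.4]
opening: 0.0918
```

```bash
cat > go.py <<'E'
# usage: go.py w|j x y z [yaw]  -> tool-frame shift needed ; j = jig frame
import sys
from h import *
from scipy.spatial.transform import Rotation as Ro
JIG=(0.565,-0.0025,-0.122)
def jw(q):
    c,s=np.cos(JIG[2]),np.sin(JIG[2]); return np.array([c*q[0]-s*q[1]+JIG[0],s*q[0]+c*q[1]+JIG[1],q[2]])
def wj(w):
    c,s=np.cos(JIG[2]),np.sin(JIG[2]); a,b=w[0]-JIG[0],w[1]-JIG[1]; return np.array([c*a+s*b,-s*a+c*b,w[2]])
if __name__=='__main__':
    o=monitor.observe(); p=np.array(o['tool_pos']);R=Ro.from_euler('xyz',o['tool_rot']).as_matrix()
    print('t',round(o['time'],2),'w',p.round(4),'j',wj(p).round(4),'rpy',np.round(o['tool_rot'],3),'F',np.round(o['contact_force'],1),'open',round(o['opening'],4),'q',np.round(o['qpos'],2))
    if len(sys.argv)>4:
        q=[float(v) for v in sys.argv[2:5]]; g=jw(q) if sys.argv[1]=='j' else np.array(q)
        print('shift',(R.T@(g-p)).round(4))
    if len(sys.argv)>5: print('twist',round(-((float(sys.argv[5])-o['tool_rot'][2]+np.pi)%(2*np.pi)-np.pi),4))
E
python3 go.py w .40 -.12 .25 3.02
```

```text
t 1.35 w [0.3868 0.1403 0.2238] j [-0.1942  0.12    0.2238] rpy [-3.136e+00 -3.000e-03  3.034e+00] F [0.5 0.8 0.4] open 0.0918 q [ 0.16  0.14  1.81 -0.    1.2  -1.3 ]
shift [-0.0408 -0.2575 -0.025 ]
twist 0.0145
```

Emit:
carry_out:
  targets:
    - [[-0.0106, -0.0475, -0.004], 0.0145]
    - [[-0.0106, -0.0475, -0.004], 0]
    - [[-0.0106, -0.0475, -0.004], 0]
    - [[-0.0106, -0.0475, -0.004], 0]
    - [[-0.0106, -0.0475, 0], 0]
    - [[-0.0106, -0.0475, 0], 0]
    - [[-0.0106, -0.0475, 0], 0]
    - [[-0.0106, -0.0475, 0], 0]
    - [[-0.0106, -0.0475, 0], 0]
    - [[-0.0106, -0.0475, 0], 0]

```text
time: 2.6
tool_pos: [0.4339, -0.3601, 0.2398]
tool_rot: [-3.139, -0.006, 3.018]
contact_force: [0.8, 0.1, 1.1]
opening: 0.0919
```

```bash
python3 go.py w .4346 -.345 .15 3.02
```

```text
t 2.6 w [ 0.4339 -0.3601  0.2398] j [-0.0866 -0.3709  0.2398] rpy [-3.139 -0.006  3.018] F [0.8 0.1 1.1] open 0.0919 q [-0.83  0.41  1.39 -0.01  1.35 -2.27]
shift [0.0006 0.0153 0.0897]
twist -0.0024
```

Emit:
carry_out:
  targets:
    - [[0, 0.015, 0.02], -0.002]
    - [[0, 0, 0.02], 0]
    - [[0, 0, 0.02], 0]
    - [[0, 0, 0.02], 0]
    - [[0, 0, 0], 0]

```text
time: 3.22
tool_pos: [0.4338, -0.3486, 0.1544]
tool_rot: [-3.141, -0.009, 3.014]
contact_force: [0.3, -0.1, 0.3]
opening: 0.0917
```

```bash
python3 go.py w .4346 -.345 .086 3.02; python3 -c "
from h import *
for n in('scene','top'): snap(n,n+'1')
s=cv2.imread('pics/scene1.png')[150:310,110:290];t=cv2.imread('pics/top1.png')[200:310,360:485]
cv2.imwrite('pics/c4.png',np.hstack([cv2.resize(s,(400,356)),cv2.resize(t,(400,356))]))"
```

```text
t 3.23 w [ 0.4338 -0.3486  0.1544] j [-0.0881 -0.3595  0.1544] rpy [-3.141 -0.009  3.014] F [ 0.3 -0.1  0.3] open 0.0917 q [-0.81  0.47  1.54 -0.01  1.14 -2.25]
shift [-0.001   0.0037  0.0684]
twist -0.0059
```

View pics/c4.png

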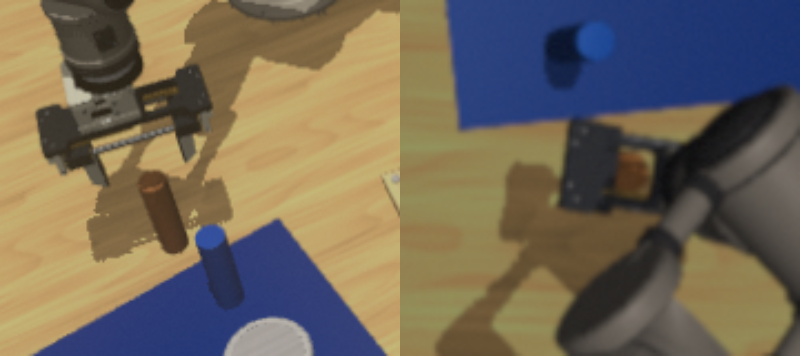

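The open fingers straddle the blank, whose top is at crop (153,182), and are clear of the blue one. Next I descend and grip.

Emit:
carry_out:
  targets:
    - [[0, 0.0037, 0.02], -0.005]
    - [[0, 0, 0.02], 0]
    - [[0, 0, 0.02], 0]
    - [[0, 0, 0.01], 0]
    - [[0, 0, 0], 0]

```text
time: 3.95
tool_pos: [0.4378, -0.3488, 0.0905]
tool_rot: [-3.132, 0.002, 3.02]
contact_force: [0.6, -0.2, 1.1]
opening: 0.0917
```

Emit:
carry_out:
  targets:
    - [[0, 0, 0], 0]
    - [[0, 0, 0], 0]
    - [[0, 0, 0], 0]
    - [[0, 0, 0], 0]
    - [[0, 0, 0], 0]
    - [[0, 0, 0], 0]
  fingers: 1
  grip_force: 4

```text
time: 4.7
tool_pos: [0.4388, -0.3499, 0.0932]
tool_rot: [-3.129, 0.006, 3.02]
contact_force: [-0.1, 0.1, -0.5]
opening: 0.0362
```

```bash
python3 go.py w .4346 -.345 .086 3.02
```

```text
t 4.7 w [ 0.4388 -0.3499  0.0932] j [-0.0829 -0.3601  0.0932] rpy [-3.129  0.006  3.02 ] F [-0.1  0.1 -0.5] open 0.0362 q [-0.81  0.54  1.61 -0.01  0.98 -2.25]
shift [0.0048 0.0044 0.0071]
twist -0.0003
```

Emit:
carry_out:
  targets:
    - [[0.01, 0, 0], 0]
    - [[0.01, 0, 0], 0]
    - [[0.01, 0, 0], 0]
    - [[0.01, 0, 0.001], 0]
    - [[0.01, 0, 0.002], 0]
    - [[0.009, 0, 0.003], 0]

```text
time: 5.45
tool_pos: [0.3762, -0.3421, 0.0867]
tool_rot: [-3.129, 0.006, 3.02]
contact_force: [0.2, -0.3, -0.2]
opening: 0.0355
```

```bash
python3 go.py w .4346 -.345 .086 3.02;python3 -c "
from h import *
s=snap('scene','s2')[150:310,110:290,::-1]
cv2.imwrite('pics/c5.png',cv2.resize(s,(500,445)))"
```

```text
t 5.45 w [ 0.3762 -0.3421  0.0867] j [-0.146  -0.36    0.0867] rpy [-3.129  0.006  3.02 ] F [ 0.2 -0.3 -0.2] open 0.0355 q [-0.89  0.47  1.77 -0.01  0.9  -2.33]
shift [-0.0583  0.0042  0.001 ]
twist -0.0003
```

View pics/c5.png

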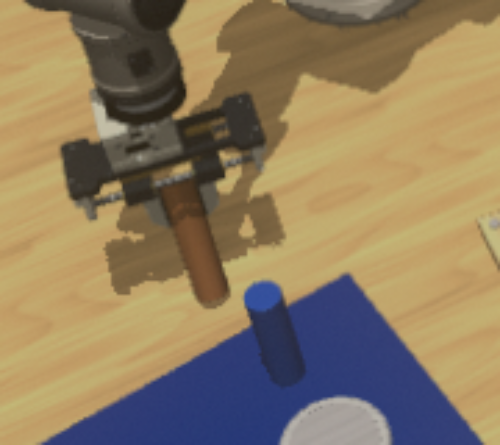

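Emit:
carry_out:
  targets:
    - [[0.011, 0, 0.006], 0]
    - [[0.011, 0, 0.007], 0]
    - [[0.011, 0, 0.009], 0]
    - [[0.01, 0, 0.01], 0]
    - [[0.008, 0, 0.012], 0]
    - [[0.007, 0, 0.012], 0]

```text
time: 6.25
tool_pos: [0.3133, -0.3345, 0.0262]
tool_rot: [-3.13, 0.004, 3.02]
contact_force: [0.7, 0.0, -0.0]
opening: 0.0355
```

```bash
python3 go.py w .4346 -.345 .086 3.02;python3 -c "
from h import *
s=snap('scene','s3')[150:310,110:290,::-1]
cv2.imwrite('pics/c6.png',cv2.resize(s,(500,445)))"
```

```text
t 6.25 w [ 0.3133 -0.3345  0.0262] j [-0.2095 -0.3602  0.0262] rpy [-3.13   0.004  3.02 ] F [ 0.7  0.  -0. ] open 0.0355 q [-0.98  0.5   1.95 -0.01  0.68 -2.43]
shift [-0.122   0.0037 -0.0593]
twist -0.0005
```

View pics/c6.png

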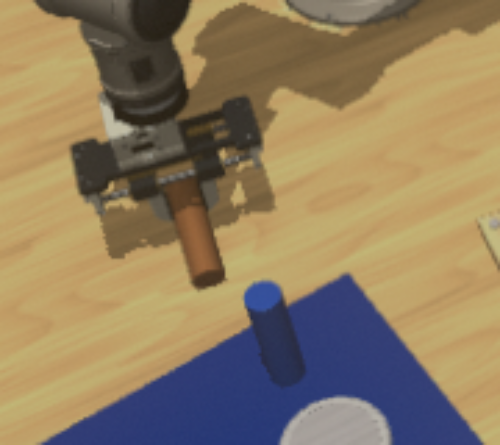

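Emit:
carry_out:
  targets:
    - [[0.003, 0, 0.008], 0]
    - [[0.002, 0, 0.007], 0]
    - [[0.001, 0, 0.004], 0]
    - [[0, 0, 0], 0]

```text
time: 6.8
tool_pos: [0.3059, -0.3333, 0.0047]
tool_rot: [-3.132, 0.003, 3.019]
contact_force: [-0.0, 0.2, -0.9]
opening: 0.0358
```

```bash
python3 go.py w .4346 -.345 .004 3.02
```

```text
t 6.8 w [ 0.3059 -0.3333  0.0047] j [-0.2169 -0.3599  0.0047] rpy [-3.132e+00  3.000e-03  3.019e+00] F [-0.   0.2 -0.9] open 0.0358 q [-0.99  0.54  1.98 -0.01  0.61 -2.44]
shift [-0.1291  0.0041  0.001 ]
twist -0.001
```

Emit:
carry_out:
  targets:
    - [[0, 0, 0], 0]
    - [[0, 0, -0.002], 0]
    - [[0, 0, 0], 0]
  fingers: 0.5

```text
time: 7.18
tool_pos: [0.3062, -0.3334, 0.007]
tool_rot: [-3.131, 0.003, 3.019]
contact_force: [0.1, 0.7, -0.3]
opening: 0.0453
```

Emit:
carry_out:
  targets:
    - [[-0.01, 0, -0.001], 0]
    - [[-0.01, 0, 0], 0]
    - [[-0.01, 0, 0], 0]
    - [[-0.01, 0, 0], 0]
    - [[-0.006, 0, 0], 0]
    - [[0, 0, 0], 0]

```text
time: 7.92
tool_pos: [0.356, -0.3395, 0.0083]
tool_rot: [-3.131, 0.004, 3.02]
contact_force: [0.4, 0.8, 0.6]
opening: 0.0459
```

```bash
python3 go.py w .4346 -.345 .004 3.02; python3 -c "
from h import *
for n in('scene','top'): snap(n,n+'4')
s=cv2.imread('pics/scene4.png')[150:310,110:290];t=cv2.imread('pics/top4.png')[200:310,360:485]
cv2.imwrite('pics/c7.png',np.hstack([cv2.resize(s,(400,356)),cv2.resize(t,(400,356))]))"
```

```text
t 7.92 w [ 0.356  -0.3395  0.0083] j [-0.1664 -0.36    0.0083] rpy [-3.131  0.004  3.02 ] F [0.4 0.8 0.6] open 0.0459 q [-0.91  0.58  1.87 -0.01  0.68 -2.36]
shift [-0.0787  0.0041  0.0046]
twist 0.0003
```

View pics/c7.png

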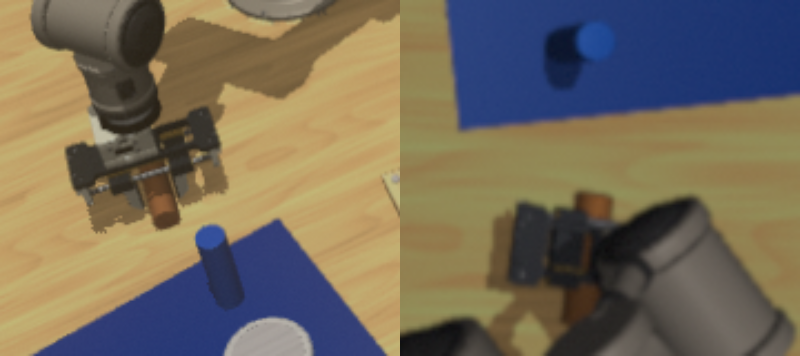

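The blank lies on its side between the fingers. In the top view its far end is at crop (593,193) and its near end at about crop (580,322). I'll measure its middle.

```bash
python3 -c "
from h import *
t=cv2.imread('pics/top4.png')[250:305,390:450]
s=cv2.imread('pics/scene4.png')[205:260,150:210]
cv2.imwrite('pics/c8.png',np.hstack([cv2.resize(t,(400,367),interpolation=cv2.INTER_CUBIC),cv2.resize(s,(400,367),interpolation=cv2.INTER_CUBIC)]))"
```

```text
(no output)
```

View pics/c8.png

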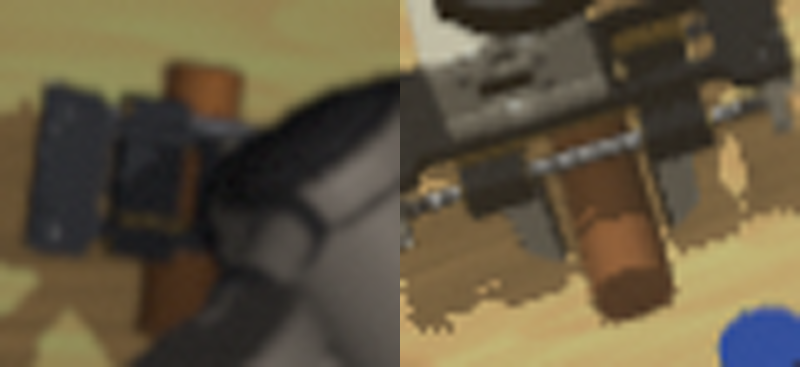

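```bash
python3 -c "
from h import *
from go import wj
a=onz('top',(420.6,259.05),.01);b=onz('top',(411.2,299.1),.03)
print(a,b,wj(a),wj(b)); print('scene far-bottom edge',wj(onz('scene',(150+236*.15-.4,205+320*.15-.4),.0)))
print('tool',wj(monitor.observe()['tool_pos']))"
```

```text
[ 0.40602603 -0.34730978  0.01      ] [ 0.28223242 -0.31325883  0.03      ] [-0.11582983 -0.36159364  0.01      ] [-0.24284723 -0.34286116  0.03      ]
scene far-bottom edge [-0.11772505 -0.36156533  0.        ]
tool [-0.16702782 -0.35988255  0.00829496]
```

Emit:
carry_out:
  targets:
    - [[0.007, 0, 0.002], 0]
    - [[0.007, 0, 0.002], 0]
    - [[0, 0, 0.001], 0]

```text
time: 8.4
tool_pos: [0.3395, -0.3372, 0.0028]
tool_rot: [-3.132, 0.003, 3.019]
contact_force: [0.2, -0.9, -0.7]
opening: 0.0459
```

Emit:
carry_out:
  targets:
    - [[0, 0, 0], 0]
    - [[0, 0, 0], 0]
    - [[0, 0, 0], 0]
    - [[0, 0, 0], 0]
  fingers: 1
  grip_force: 20

```text
time: 8.9
tool_pos: [0.3394, -0.3374, 0.0028]
tool_rot: [-3.132, 0.003, 3.019]
contact_force: [-0.6, -0.4, 0.5]
opening: 0.0359
```

```bash
python3 go.py j -.16 -.3 .12 3.0196
```

```text
t 8.9 w [ 0.3394 -0.3374  0.0028] j [-0.1832 -0.3598  0.0028] rpy [-3.132e+00  3.000e-03  3.019e+00] F [-0.6 -0.4  0.5] open 0.0359 q [-0.94  0.57  1.91 -0.01  0.65 -2.38]
shift [-0.0234  0.0587 -0.1177]
twist -0.001
```

Emit:
carry_out:
  targets:
    - [[0, 0, -0.02], 0]
    - [[0, 0, -0.03], 0]
    - [[0, 0, -0.03], 0]
    - [[0, 0.02, -0.03], 0]
    - [[0, 0.04, -0.015], 0]
    - [[0, 0.04, 0], 0]
    - [[0, 0.04, 0], 0]
    - [[0, 0.04, 0], 0]
    - [[0, 0.04, 0], 0]
    - [[0, 0.03, 0], 0]

```text
time: 10.15
tool_pos: [0.3715, -0.0823, 0.1294]
tool_rot: [-3.132, 0.006, 3.015]
contact_force: [-0.7, 0.1, -1.1]
opening: 0.0356
```

```bash
python3 go.py j 0 0 .12 3.0196; python3 -c "
from h import *
for n in('scene','top'): snap(n,n+'5')
s=cv2.imread('pics/scene5.png')[110:310,170:395];t=cv2.imread('pics/top5.png')[130:310,260:462]
cv2.imwrite('pics/c9.png',np.hstack([cv2.resize(s,(400,356)),cv2.resize(t,(400,356))]))"
```

```text
t 10.15 w [ 0.3715 -0.0823  0.1294] j [-0.1824 -0.1028  0.1294] rpy [-3.132  0.006  3.015] F [-0.7  0.1 -1.1] open 0.0356 q [-0.41  0.2   2.04 -0.01  0.89 -1.85]
shift [-0.1818  0.1037  0.0094]
twist -0.0048
```

View pics/c9.png

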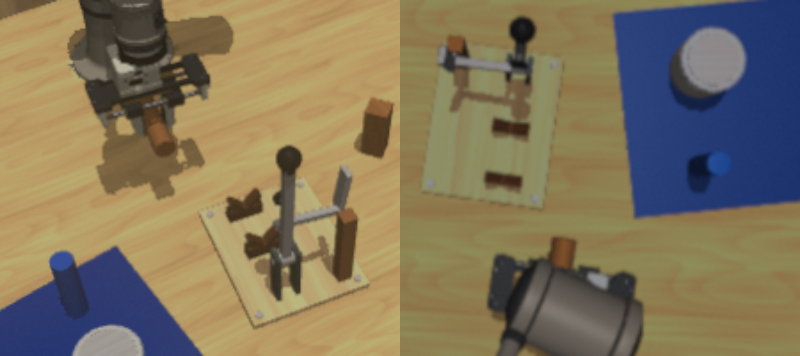

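```bash
python3 -c "
from h import *
t=cv2.imread('pics/top5.png')[235:275,320:370]
cv2.imwrite('pics/c10.png',cv2.resize(t,(500,400),interpolation=cv2.INTER_CUBIC))"
```

```text
(no output)
```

View pics/c10.png

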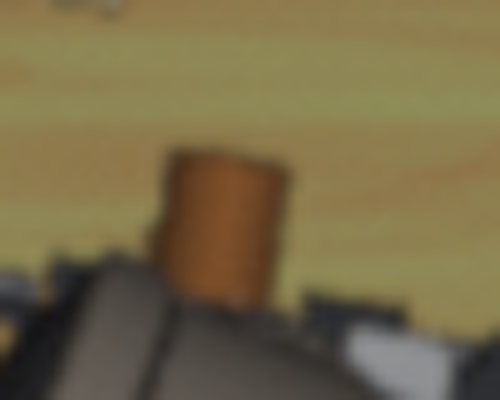

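```bash
python3 -c "
from h import *
from go import wj
print(wj(onz('top',(320+229/10-.45,235+152/10-.45),.145)), wj(onz('top',(320+217/10-.45,235+290/10-.45),.15)))
# tool yaw axis vs jig via same cam: saddle centre line
for c in ((315.6,193.2),(311.8,219.7)): print('saddle',wj(onz('top',c,.055)))
"
```

```text
[-0.11564815 -0.09918305  0.145     ] [-0.15439757 -0.10085286  0.15      ]
saddle [0.04121175 0.00062187 0.055     ]
saddle [-0.04174199  0.00048574  0.055     ]
```

Emit:
carry_out:
  targets:
    - [[-0.03, 0.02, 0], -0.005]
    - [[-0.036, 0.02, 0], 0]
    - [[-0.036, 0.02, 0], 0]
    - [[-0.036, 0.02, 0], 0]
    - [[-0.03, 0.015, 0], 0]
    - [[0, 0, 0], 0]

```text
time: 11.0
tool_pos: [0.5555, -0.0086, 0.1285]
tool_rot: [-3.13, 0.006, 3.022]
contact_force: [-1.8, 0.4, -1.5]
opening: 0.0353
```

```bash
python3 go.py j -.0017 -.001 .085 3.0196
```

```text
t 11.0 w [ 0.5555 -0.0086  0.1285] j [-0.0087 -0.0072  0.1285] rpy [-3.13   0.006  3.022] F [-1.8  0.4 -1.5] open 0.0353 q [-0.15  0.49  1.58 -0.01  1.06 -1.59]
shift [-0.0067  0.0067  0.0434]
twist 0.0026
```

Emit:
carry_out:
  targets:
    - [[-0.0067, 0.0067, 0.01], 0.0025]
    - [[0, 0, 0.015], 0]
    - [[0, 0, 0.015], 0]
    - [[0, 0, 0], 0]

```text
time: 11.5
tool_pos: [0.5606, -0.0047, 0.0843]
tool_rot: [-3.13, 0.002, 3.018]
contact_force: [0.6, 0.1, -0.8]
opening: 0.0353
```

```bash
python3 go.py j -.0017 -.001 .0468 3.0196; python3 -c "
from h import *
for n in('scene','top'): snap(n,n+'6')
s=cv2.imread('pics/scene6.png')[150:300,250:400];t=cv2.imread('pics/top6.png')[130:240,255:365]
cv2.imwrite('pics/c11.png',np.hstack([cv2.resize(s,(400,400)),cv2.resize(t,(400,400))]))"
```

```text
t 11.5 w [ 0.5606 -0.0047  0.0843] j [-0.0041 -0.0027  0.0843] rpy [-3.130e+00  2.000e-03  3.018e+00] F [ 0.6  0.1 -0.8] open 0.0353 q [-0.14  0.55  1.61 -0.01  0.98 -1.58]
shift [-0.0024  0.0021  0.0374]
twist -0.0017
```

View pics/c11.png

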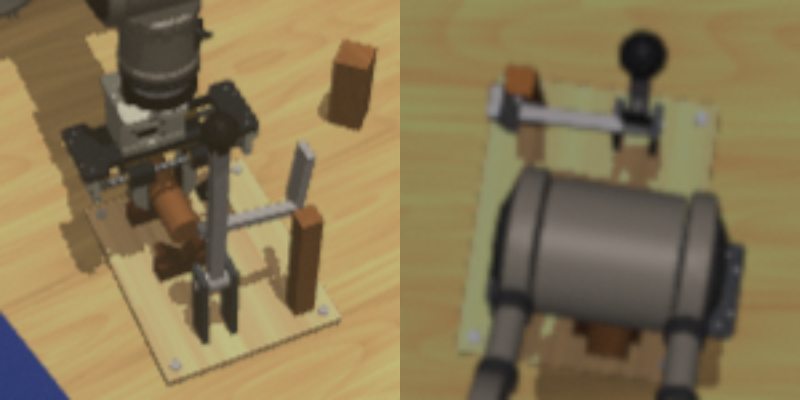

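Aligned over the saddles. Next I lower it gently while watching the force.

Emit:
carry_out:
  targets:
    - [[-0.0024, 0.002, 0.008], 0]
    - [[0, 0, 0.008], 0]
    - [[0, 0, 0.008], 0]
    - [[0, 0, 0.006], 0]
    - [[0, 0, 0.004], 0]
    - [[0, 0, 0], 0]

```text
time: 12.35
tool_pos: [0.5651, -0.0034, 0.0502]
tool_rot: [-3.13, 0.006, 3.018]
contact_force: [0.1, -0.8, -1.1]
opening: 0.0355
```

```bash
python3 go.py j -.0017 -.001 .0468 3.0196
```

```text
t 12.35 w [ 0.5651 -0.0034  0.0502] j [ 0.0003 -0.0009  0.0502] rpy [-3.13   0.006  3.018] F [ 0.1 -0.8 -1.1] open 0.0355 q [-0.14  0.61  1.63 -0.01  0.9  -1.57]
shift [ 0.002  -0.0001  0.0034]
twist -0.0015
```

Emit:
carry_out:
  targets:
    - [[0.002, 0, 0.002], 0]
    - [[0, 0, 0.0015], 0]
    - [[0, 0, 0], 0]

```text
time: 12.72
tool_pos: [0.5634, -0.0027, 0.0477]
tool_rot: [-3.131, 0.008, 3.018]
contact_force: [-0.4, -0.2, -0.8]
opening: 0.0352
```

```bash
python3 go.py j -.0017 -.001 .0468 3.0196
```

```text
t 12.72 w [ 0.5634 -0.0027  0.0477] j [-0.0016 -0.0004  0.0477] rpy [-3.131  0.008  3.018] F [-0.4 -0.2 -0.8] open 0.0352 q [-0.13  0.61  1.64 -0.01  0.89 -1.57]
shift [ 0.0001 -0.0006  0.0009]
twist -0.0016
```

Emit:
carry_out:
  targets:
    - [[0, 0, 0.0015], 0]
    - [[0, 0, 0], 0]

```text
time: 12.98
tool_pos: [0.5638, -0.0024, 0.0471]
tool_rot: [-3.131, 0.009, 3.018]
contact_force: [-0.8, 0.6, -0.8]
opening: 0.0355
```

Emit:
carry_out:
  targets:
    - [[0, 0, 0], 0]
    - [[0, 0, 0], 0]
    - [[0, 0, 0], 0]
    - [[0, 0, 0], 0]
  fingers: 0.4

```text
time: 13.48
tool_pos: [0.5641, -0.0029, 0.0469]
tool_rot: [-3.13, 0.009, 3.018]
contact_force: [0.7, 0.6, 0.5]
opening: 0.0552
```

Emit:
carry_out:
  targets:
    - [[0, 0, -0.01], 0]
    - [[0, 0, -0.02], 0]
    - [[0, 0, -0.03], 0]
    - [[0, 0, -0.03], 0]
    - [[0.04, 0, -0.03], 0]
    - [[0.05, 0, -0.03], 0]
    - [[0.05, 0, -0.02], 0]
    - [[0.03, 0, 0], 0]

```text
time: 14.48
tool_pos: [0.3914, 0.0203, 0.2245]
tool_rot: [-3.13, 0.016, 3.018]
contact_force: [0.3, -0.1, -0.1]
opening: 0.0547
```

```bash
python3 go.py j -.0017 -.001 .0468 3.0196; python3 -c "
from h import *
for n in('scene','top'): snap(n,n+'7')
s=cv2.imread('pics/scene7.png')[180:300,275:395];t=cv2.imread('pics/top7.png')[135:240,260:365]
cv2.imwrite('pics/c12.png',np.hstack([cv2.resize(s,(400,400),interpolation=cv2.INTER_CUBIC),cv2.resize(t,(400,400),interpolation=cv2.INTER_CUBIC)]))"
```

```text
t 14.47 w [0.3914 0.0203 0.2245] j [-0.1751  0.0015  0.2245] rpy [-3.13   0.016  3.018] F [ 0.3 -0.1 -0.1] open 0.0547 q [-0.14  0.09  1.86 -0.01  1.17 -1.58]
shift [-1.706e-01 -1.000e-04  1.804e-01]
twist -0.0021
```

View pics/c12.png

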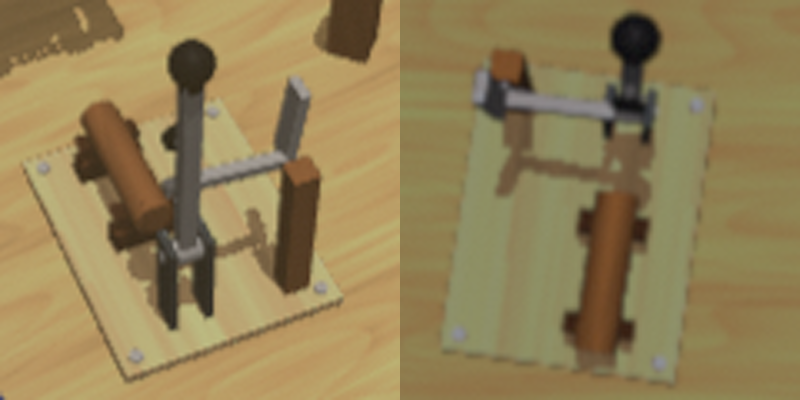

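```bash
python3 -c "
from h import *
from go import wj
def T(x,y): return (260+(x-400)*.2625-.37,135+y*.2625-.37)
print(wj(onz('top',T(617,191),.07)),wj(onz('top',T(596,352),.062)))
def S(x,y): return (275+x*.3-.35,180+y*.3-.35)
# tab tip, post top etc
print('tabtip tri',[ (wj(a),e) for a,e in [tri(S(300,84),T(482,90))]])
print(proj('scene',0) if 0 else '')
"
python3 - <<'E'
import cv2,numpy as np
s=cv2.imread('pics/scene7.png');t=cv2.imread('pics/top7.png')
a=cv2.resize(s[195:245,340:390],(400,400),interpolation=cv2.INTER_CUBIC)
b=cv2.resize(t[140:180,270:310],(400,400),interpolation=cv2.INTER_CUBIC)
cv2.imwrite('pics/c13.png',np.hstack([a,b]))
E
```

```text
[0.06600567 0.0011523  0.07      ] [-0.06442726 -0.00063468  0.062     ]
tabtip tri [(array([0.10643221, 0.10463718, 0.22490737]), np.float64(0.0028496784880087844))]
```

View pics/c13.png

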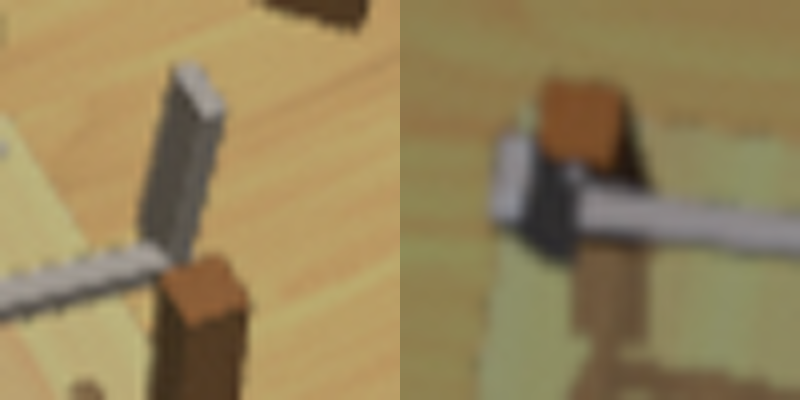

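The blank is seated, with its ends at jig x +66/-64 and y about 0. Tab tip is about (0.106,0.104,0.225) jig, so the catch angle is near 0.1. Next: close the fingers, turn a quarter, rise, and go to the catch.

Emit:
carry_out:
  targets:
    - [[0, 0, -0.01], 0.175]
    - [[0, 0, -0.01], 0.175]
    - [[0, 0, -0.01], 0.175]
    - [[0, 0, -0.01], 0.175]
    - [[0, 0, -0.01], 0.175]
    - [[0, 0, -0.01], 0.175]
    - [[0, 0, -0.01], 0.175]
    - [[0, 0, -0.01], 0.175]
    - [[0, 0, 0], 0.17]
    - [[0, 0, 0], 0]
  fingers: 1

```text
time: 15.82
tool_pos: [0.3947, 0.0205, 0.3111]
tool_rot: [3.119, 0.01, 1.397]
contact_force: [0.4, 0.6, 0.7]
opening: 0.0006
```

```bash
python3 go.py j -.10 .10 .3 1.4487
```

```text
t 15.82 w [0.3947 0.0205 0.3111] j [-0.1718  0.0021  0.3111] rpy [3.119 0.01  1.397] F [0.4 0.6 0.7] open 0.0006 q [-0.13  0.02  1.69 -0.01  1.41  0.04]
shift [0.1016 0.0664 0.0115]
twist -0.0519
```

Emit:
carry_out:
  targets:
    - [[0, 0, 0], -0.05]
    - [[0.025, 0.018, 0], 0]
    - [[0.03, 0.02, 0], 0]
    - [[0.03, 0.02, 0], 0]
    - [[0.01, 0.03, 0], 0]
    - [[0, 0.04, 0], 0]
    - [[-0.003, 0.04, 0], 0]
    - [[-0.005, 0.04, 0], 0]
    - [[0, 0.03, 0], 0]
    - [[0, 0, 0], 0]

```text
time: 17.08
tool_pos: [0.6517, 0.085, 0.3143]
tool_rot: [3.12, 0.013, 1.49]
contact_force: [-0.1, 0.1, -0.9]
opening: 0.0001
```

```bash
python3 go.py j .109 .078 .30 1.4487
```

```text
t 17.07 w [0.6517 0.085  0.3143] j [0.0754 0.0974 0.3143] rpy [3.12  0.013 1.49 ] F [-0.1  0.1 -0.9] open 0.0001 q [ 0.02  0.55  0.96 -0.02  1.61  0.1 ]
shift [-0.0206  0.0325  0.0153]
twist 0.0416
```

Emit:
carry_out:
  targets:
    - [[-0.008, 0.012, 0], 0.03]
    - [[-0.01, 0.015, 0], 0.01]
    - [[0, 0.003, 0.01], 0]
    - [[0, 0, 0], 0]

```text
time: 17.58
tool_pos: [0.6786, 0.0648, 0.3039]
tool_rot: [3.123, 0.012, 1.46]
contact_force: [-0.2, 0.4, -1.0]
opening: 0.0006
```

```bash
python3 go.py j .109 .078 .205 1.4487; python3 -c "
from h import *
for n in('scene','top'): snap(n,n+'8')
s=cv2.imread('pics/scene8.png')[120:300,275:455];t=cv2.imread('pics/top8.png')[100:240,220:360]
cv2.imwrite('pics/c14.png',np.hstack([cv2.resize(s,(400,400),interpolation=cv2.INTER_CUBIC),cv2.resize(t,(400,400),interpolation=cv2.INTER_CUBIC)]))"
```

```text
t 17.57 w [0.6786 0.0648 0.3039] j [0.1045 0.0807 0.3039] rpy [3.123 0.012 1.46 ] F [-0.2  0.4 -1. ] open 0.0006 q [-0.01  0.61  0.88 -0.01  1.63  0.1 ]
shift [-0.0015  0.0026  0.099 ]
twist 0.0109
```

View pics/c14.png

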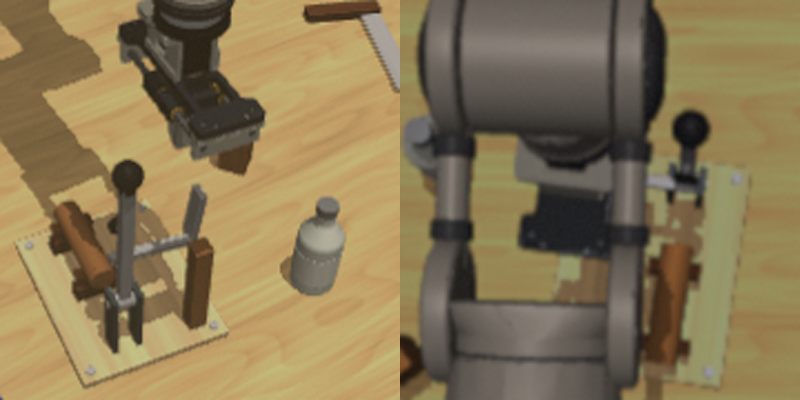

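```bash
python3 -c "
from h import *
from go import jw
p=monitor.observe()['tool_pos']
f=lambda n,P: (proj(n,P)[0]-([275,120] if n=='scene' else [220,100]))*(400/(180 if n=='scene' else 140))
print(f('scene',p),f('top',p),f('scene',jw((.109,.104,.225))), f('scene',jw((.109+.095,.08,.37))),f('scene',jw((.109-.095,.08,.37))))"
```

```text
[181.94513479 143.58260773] [192.21309027 154.84155235] [198.5191999  190.35176289] [229.5969131  161.52618752] [146.95824463  48.59753989]
```

Emit:
carry_out:
  targets:
    - [[-0.004, 0.003, 0.02], 0.01]
    - [[0, 0, 0.02], 0]
    - [[0, 0, 0.02], 0]
    - [[0, 0, 0.02], 0]
    - [[0, 0, 0.015], 0]
    - [[0, 0, 0], 0]

```text
time: 18.42
tool_pos: [0.6821, 0.0622, 0.2119]
tool_rot: [3.115, 0.011, 1.455]
contact_force: [0.1, -0.2, 0.5]
opening: 0.0002
```

```bash
python3 go.py j .109 .078 .205 1.4487; python3 -c "
from h import *
snap('scene','s9')
s=cv2.imread('pics/s9.png')[150:280,305:435]
cv2.imwrite('pics/c15.png',cv2.resize(s,(500,500),interpolation=cv2.INTER_CUBIC))"
```

```text
t 18.43 w [0.6821 0.0622 0.2119] j [0.1083 0.0784 0.2119] rpy [3.115 0.011 1.455] F [ 0.1 -0.2  0.5] open 0.0002 q [-0.01  0.64  1.07 -0.01  1.41  0.1 ]
shift [-0.0004  0.0005  0.0069]
twist 0.0063
```

View pics/c15.png

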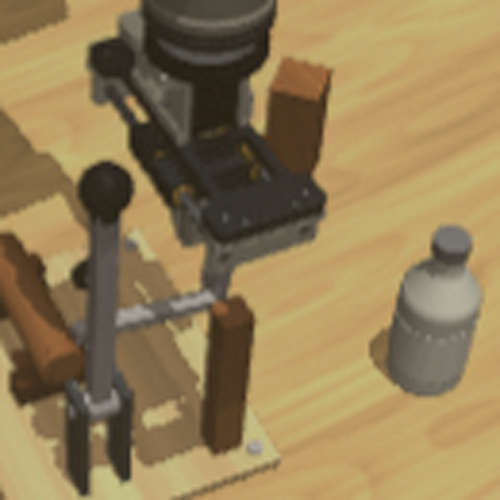

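Emit:
carry_out:
  targets:
    - [[0.008, 0, 0.001], 0.005]
    - [[0.009, 0, 0.001], 0]
    - [[0.009, 0, 0.002], 0]
    - [[0.009, 0, 0.004], 0]
    - [[0.008, 0, 0.004], 0]
    - [[0, 0, 0], 0]

```text
time: 19.23
tool_pos: [0.6892, 0.1077, 0.202]
tool_rot: [3.109, 0.011, 1.45]
contact_force: [0.6, -0.5, 1.5]
opening: 0.0005
```

```bash
python3 go.py j .109 .121 .199 1.4487; python3 -c "
from h import *
snap('scene','s10')
s=cv2.imread('pics/s10.png')[150:280,305:435]
cv2.imwrite('pics/c16.png',cv2.resize(s,(500,500),interpolation=cv2.INTER_CUBIC))"
```

```text
t 19.23 w [0.6892 0.1077 0.202 ] j [0.1099 0.1245 0.202 ] rpy [3.109 0.011 1.45 ] F [ 0.6 -0.5  1.5] open 0.0005 q [ 0.05  0.67  1.04 -0.02  1.4   0.18]
shift [-0.0035 -0.001   0.003 ]
twist 0.0015
```

View pics/c16.png

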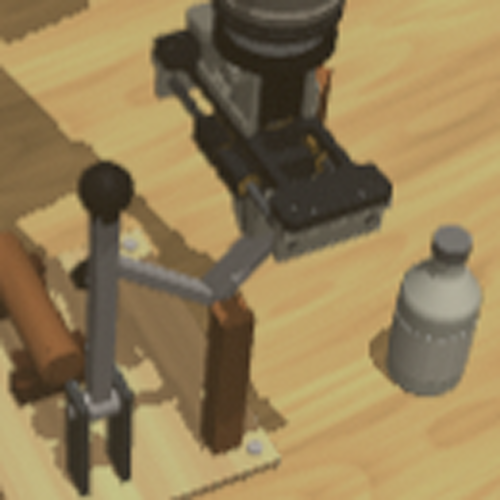

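Emit:
carry_out:
  targets:
    - [[0.006, -0.001, 0.008], 0]
    - [[0.005, 0, 0.008], 0]
    - [[0.005, 0, 0.008], 0]
    - [[0.005, 0, 0.008], 0]
    - [[0.003, 0, 0.006], 0]
    - [[0, 0, 0], 0]

```text
time: 20.02
tool_pos: [0.6926, 0.1324, 0.1613]
tool_rot: [3.109, 0.011, 1.45]
contact_force: [0.1, 0.0, 1.6]
opening: 0.0008
```

```bash
python3 go.py j .109 .150 .154 1.4487
```

```text
t 20.02 w [0.6926 0.1324 0.1613] j [0.1102 0.1494 0.1613] rpy [3.109 0.011 1.45 ] F [0.1 0.  1.6] open 0.0008 q [ 0.09  0.71  1.07 -0.02  1.33  0.21]
shift [ 0.0006 -0.0015  0.0073]
twist 0.0008
```

Emit:
carry_out:
  targets:
    - [[0.001, 0, 0.004], 0]
    - [[0, 0, 0.003], 0]
    - [[0, 0, 0.002], 0]
    - [[0, 0, 0], 0]

```text
time: 20.52
tool_pos: [0.6933, 0.1336, 0.1539]
tool_rot: [3.107, 0.009, 1.449]
contact_force: [0.3, 0.2, 1.0]
opening: 0.0006
```

```bash
python3 go.py j .109 .150 .154 1.4487; python3 -c "
from h import *
snap('scene','s11')
s=cv2.imread('pics/s11.png')[150:280,305:435]
cv2.imwrite('pics/c17.png',cv2.resize(s,(500,500),interpolation=cv2.INTER_CUBIC))"
```

```text
t 20.52 w [0.6933 0.1336 0.1539] j [0.1108 0.1507 0.1539] rpy [3.107 0.009 1.449] F [0.3 0.2 1. ] open 0.0006 q [ 0.09  0.72  1.08 -0.02  1.31  0.21]
shift [-0.0007 -0.0018 -0.0002]
twist 0.0007
```

View pics/c17.png

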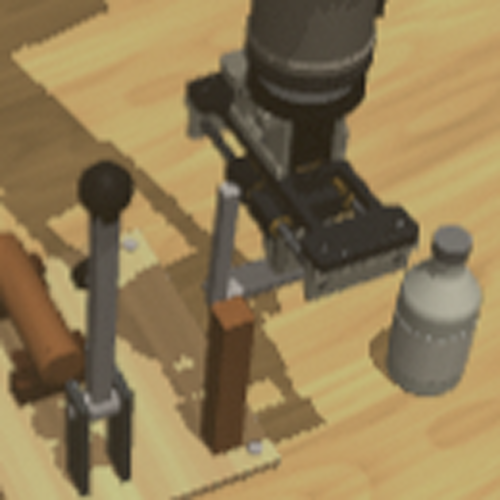

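The bar now stands upright. One last small push, then straight up and away.

Emit:
carry_out:
  targets:
    - [[0, 0, 0.002], 0]
    - [[0, 0, 0.002], 0]
    - [[0, 0, -0.01], 0]
    - [[0.003, 0, -0.02], 0]
    - [[0.005, 0, -0.03], 0]
    - [[0, 0, -0.04], 0]
    - [[0, 0, -0.04], 0]
    - [[0, 0, -0.04], 0]
    - [[0, -0.03, -0.03], 0]
    - [[0, -0.03, -0.02], 0]

```text
time: 21.82
tool_pos: [0.6269, 0.1513, 0.3836]
tool_rot: [3.11, 0.01, 1.447]
contact_force: [0.3, -0.5, 0.3]
opening: 0.0005
```

```bash
python3 go.py j .05 .06 .40 3.0196; python3 -c "
from h import *
for n in('scene','top'): snap(n,n+'12')
s=cv2.imread('pics/scene12.png')[150:280,305:435];t=cv2.imread('pics/top12.png')[100:240,220:360]
cv2.imwrite('pics/c18.png',np.hstack([cv2.resize(s,(400,400),interpolation=cv2.INTER_CUBIC),cv2.resize(t,(400,400),interpolation=cv2.INTER_CUBIC)]))"
```

```text
t 21.82 w [0.6269 0.1513 0.3836] j [0.0427 0.1602 0.3836] rpy [3.11  0.01  1.447] F [ 0.3 -0.5  0.3] open 0.0005 q [ 0.13  0.52  0.83 -0.02  1.77  0.25]
shift [-0.1004  0.0079 -0.0151]
twist -1.5721
```

View pics/c18.png

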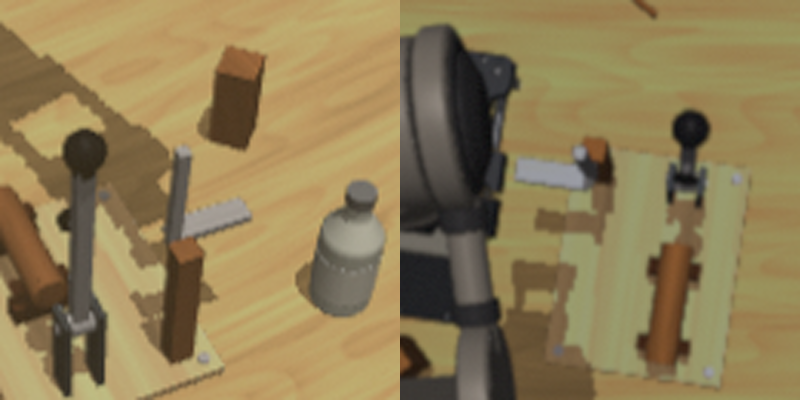

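Emit:
carry_out:
  targets:
    - [[0, 0, 0], -0.175]
    - [[0, 0, 0], -0.175]
    - [[0, 0, 0], -0.175]
    - [[0, 0, 0], -0.175]
    - [[0, 0, 0], -0.175]
    - [[0, 0, 0], -0.175]
    - [[0, 0, 0], -0.175]
    - [[0, 0, 0], -0.175]
    - [[0, 0, 0], -0.165]
    - [[0, 0, 0], 0]
  fingers: 0.25

```text
time: 23.18
tool_pos: [0.6312, 0.1501, 0.3764]
tool_rot: [-3.128, 0.025, 3.062]
contact_force: [-1.3, -0.4, -1.1]
opening: 0.0685
```

```bash
python3 go.py j .137 .0005 .38 3.0196
```

```text
t 23.18 w [0.6312 0.1501 0.3764] j [0.0472 0.1596 0.3764] rpy [-3.128  0.025  3.062] F [-1.3 -0.4 -1.1] open 0.0685 q [ 0.12  0.53  0.82 -0.02  1.76 -1.37]
shift [-0.0831 -0.1627  0.0006]
twist 0.0424
```

Emit:
carry_out:
  targets:
    - [[0, 0, -0.004], 0.025]
    - [[-0.012, -0.03, 0], 0]
    - [[-0.018, -0.035, 0], 0]
    - [[-0.018, -0.035, 0], 0]
    - [[-0.018, -0.03, 0], 0]
    - [[-0.01, -0.02, 0], 0]
    - [[0, 0, 0], 0]

```text
time: 24.05
tool_pos: [0.6921, -0.0119, 0.3835]
tool_rot: [-3.13, 0.025, 3.012]
contact_force: [-0.2, 1.6, -0.3]
opening: 0.0687
```

```bash
python3 go.py j .137 .0005 .301 3.0196
```

```text
t 24.05 w [ 0.6921 -0.0119  0.3835] j [0.1273 0.0061 0.3835] rpy [-3.13   0.025  3.012] F [-0.2  1.6 -0.3] open 0.0687 q [-0.12  0.65  0.6  -0.01  1.86 -1.57]
shift [-0.0077 -0.0046  0.0828]
twist -0.0081
```

Emit:
carry_out:
  targets:
    - [[-0.0077, -0.0046, 0], -0.005]
    - [[-0.002, -0.001, 0], 0]
    - [[0, 0, 0], 0]

```text
time: 24.42
tool_pos: [0.7006, -0.0159, 0.3844]
tool_rot: [-3.131, 0.025, 3.014]
contact_force: [-1.0, 0.8, -0.9]
opening: 0.0686
```

```bash
python3 go.py j .137 .0005 .301 3.0196; python3 -c "
from h import *
for n in('scene','top'): snap(n,n+'13')
s=cv2.imread('pics/scene13.png')[120:270,255:405];t=cv2.imread('pics/top13.png')[100:240,220:360]
cv2.imwrite('pics/c19.png',np.hstack([cv2.resize(s,(400,400),interpolation=cv2.INTER_CUBIC),cv2.resize(t,(400,400),interpolation=cv2.INTER_CUBIC)]))"
```

```text
t 24.43 w [ 0.7006 -0.0159  0.3844] j [0.1363 0.0032 0.3844] rpy [-3.131  0.025  3.014] F [-1.   0.8 -0.9] open 0.0686 q [-0.13  0.67  0.55 -0.01  1.89 -1.57]
shift [ 0.0014 -0.0018  0.0834]
twist -0.0055
```

View pics/c19.png

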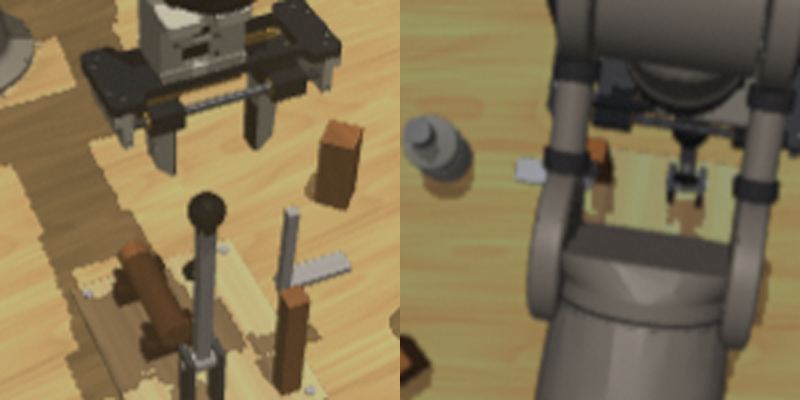

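The open fingers hover either side above the ball at crop (207,212), and the catch is clear. Now I descend onto the ball and grip it.

Emit:
carry_out:
  targets:
    - [[0, -0.002, 0.02], -0.005]
    - [[0, 0, 0.02], 0]
    - [[0, 0, 0.02], 0]
    - [[0, 0, 0.018], 0]
    - [[0, 0, 0], 0]

```text
time: 25.15
tool_pos: [0.7012, -0.0163, 0.3061]
tool_rot: [-3.131, 0.028, 3.021]
contact_force: [0.6, -0.4, 0.2]
opening: 0.0689
```

```bash
python3 go.py j .137 .0005 .301 3.0196
```

```text
t 25.15 w [ 0.7012 -0.0163  0.3061] j [0.1369 0.0029 0.3061] rpy [-3.131  0.028  3.021] F [ 0.6 -0.4  0.2] open 0.0689 q [-0.13  0.65  0.8  -0.01  1.66 -1.58]
shift [-0.     -0.0024  0.0052]
twist 0.0012
```

Emit:
carry_out:
  targets:
    - [[0, -0.002, 0.005], 0]
    - [[0, 0, 0], 0]
    - [[0, 0, 0], 0]
    - [[0, 0, 0], 0]
    - [[0, 0, 0], 0]
    - [[0, 0, 0], 0]
    - [[0, 0, 0], 0]
  fingers: 1
  grip_force: 25

```text
time: 26.02
tool_pos: [0.7015, -0.0193, 0.3039]
tool_rot: [-3.13, 0.032, 3.02]
contact_force: [-0.6, -1.9, -0.5]
opening: 0.0323
```

```bash
python3 go.py j .137 .0005 .301 3.0196
python3 -c "
import numpy as np
from numpy import *
for d in range(0,93,8):
    a=deg2rad(92-d); print(d, round(130-220*cos(a),1), round(100+220*sin(a)-19,1))"
```

```text
t 26.02 w [ 0.7015 -0.0193  0.3039] j [ 1.375e-01 -1.000e-04  3.039e-01] rpy [-3.13   0.032  3.02 ] F [-0.6 -1.9 -0.5] open 0.0323 q [-0.13  0.65  0.81 -0.01  1.65 -1.58]
shift [0.0006 0.0006 0.0029]
twist 0.0003
0 137.7 300.9
8 107.0 299.8
16 76.8 294.5
24 47.6 285.0
32 20.0 271.5
40 -5.4 254.4
48 -28.3 233.8
56 -48.0 210.3
64 -64.2 184.3
72 -76.7 156.2
80 -85.2 126.7
88 -89.5 96.3
```

Emit:
carry_out:
  targets:
    - [[0.015, 0, 0], 0]
    - [[0.015, 0, 0], 0]
    - [[0.015, 0, 0.002], 0]
    - [[0.015, 0, 0.0025], 0]
    - [[0.015, 0, 0.004], 0]
    - [[0.014, 0, 0.005], 0]

```text
time: 26.78
tool_pos: [0.616, -0.0086, 0.2899]
tool_rot: [-3.13, 0.047, 3.02]
contact_force: [0.7, -1.6, 2.3]
opening: 0.0325
```

```bash
python3 go.py j .02 0 .2745 3.0196; python3 -c "
from h import *
for n in('scene',): snap(n,n+'14')
s=cv2.imread('pics/scene14.png')[120:270,255:405]
cv2.imwrite('pics/c20.png',cv2.resize(s,(400,400),interpolation=cv2.INTER_CUBIC))"
```

```text
t 26.77 w [ 0.616  -0.0086  0.2899] j [5.130e-02 1.000e-04 2.899e-01] rpy [-3.13   0.047  3.02 ] F [ 0.7 -1.6  2.3] open 0.0325 q [-0.13  0.45  1.18 -0.01  1.46 -1.58]
shift [0.032  0.0001 0.0139]
twist 0.0007
```

View pics/c20.png

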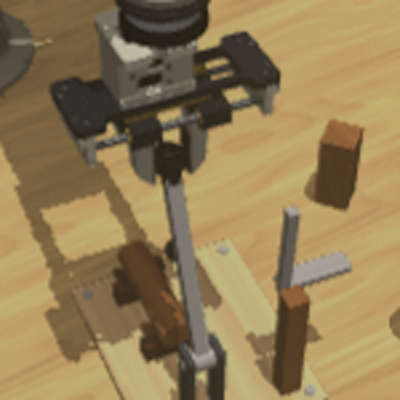

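Emit:
carry_out:
  targets:
    - [[0.016, 0, 0.0065], 0]
    - [[0.016, 0, 0.0075], 0]
    - [[0.013, 0, 0.008], 0]
    - [[0.013, 0, 0.008], 0]
    - [[0.012, 0, 0.0097], 0]
    - [[0.012, 0, 0.0097], 0]

```text
time: 27.58
tool_pos: [0.5392, 0.001, 0.2405]
tool_rot: [-3.13, 0.062, 3.021]
contact_force: [4.6, -1.5, -2.3]
opening: 0.0326
```

```bash
for a in "-.0282 0 .2368" "-.048 0 .2133" "-.0642 0 .1873" "-.0767 0 .1592"; do python3 go.py j $a 3.0196|cut -c1-150; done
```

```text
t 27.57 w [0.5392 0.001  0.2405] j [-0.026   0.0003  0.2405] rpy [-3.13   0.062  3.021] F [ 4.6 -1.5 -2.3] open 0.0326 q [-0.13  0.32  1.52 -0.01  1.2
shift [ 0.0024 -0.0003  0.0035]
twist 0.0016
t 27.57 w [0.5392 0.001  0.2405] j [-0.026   0.0003  0.2405] rpy [-3.13   0.062  3.021] F [ 4.6 -1.5 -2.3] open 0.0326 q [-0.13  0.32  1.52 -0.01  1.2
shift [0.0237 0.     0.0258]
twist 0.0016
t 27.57 w [0.5392 0.001  0.2405] j [-0.026   0.0003  0.2405] rpy [-3.13   0.062  3.021] F [ 4.6 -1.5 -2.3] open 0.0326 q [-0.13  0.32  1.52 -0.01  1.2
shift [0.0415 0.0003 0.0507]
twist 0.0016
t 27.57 w [0.5392 0.001  0.2405] j [-0.026   0.0003  0.2405] rpy [-3.13   0.062  3.021] F [ 4.6 -1.5 -2.3] open 0.0326 q [-0.13  0.32  1.52 -0.01  1.2
shift [0.0557 0.0006 0.078 ]
twist 0.0016
```

Emit:
carry_out:
  targets:
    - [[0.012, 0, 0.0125], 0]
    - [[0.012, 0, 0.013], 0]
    - [[0.009, 0, 0.0125], 0]
    - [[0.009, 0, 0.0125], 0]
    - [[0.007, 0, 0.0135], 0]
    - [[0.007, 0, 0.0135], 0]

```text
time: 28.32
tool_pos: [0.4892, 0.0073, 0.1624]
tool_rot: [-3.131, 0.069, 3.022]
contact_force: [1.7, -0.7, 1.1]
opening: 0.0325
```

```bash
for a in "-.0767 0 .1592" "-.0852 0 .1297" "-.0895 0 .0993" "-.09 0 .084"; do python3 go.py j $a 3.0196|cut -c1-150; done
```

```text
t 28.32 w [0.4892 0.0073 0.1624] j [-0.0765  0.0005  0.1624] rpy [-3.131  0.069  3.022] F [ 1.7 -0.7  1.1] open 0.0325 q [-0.14  0.31  1.77 -0.01  0.9
shift [ 0.0005 -0.0004  0.0032]
twist 0.0026
t 28.32 w [0.4892 0.0073 0.1624] j [-0.0765  0.0005  0.1624] rpy [-3.131  0.069  3.022] F [ 1.7 -0.7  1.1] open 0.0325 q [-0.14  0.31  1.77 -0.01  0.9
shift [ 0.011  -0.0001  0.0321]
twist 0.0026
t 28.32 w [0.4892 0.0073 0.1624] j [-0.0765  0.0005  0.1624] rpy [-3.131  0.069  3.022] F [ 1.7 -0.7  1.1] open 0.0325 q [-0.14  0.31  1.77 -0.01  0.9
shift [0.0173 0.0002 0.0621]
twist 0.0026
t 28.32 w [0.4892 0.0073 0.1624] j [-0.0765  0.0005  0.1624] rpy [-3.131  0.069  3.022] F [ 1.7 -0.7  1.1] open 0.0325 q [-0.14  0.31  1.77 -0.01  0.9
shift [0.0189 0.0004 0.0773]
twist 0.0026
```

Emit:
carry_out:
  targets:
    - [[0.0055, 0, 0.016], 0]
    - [[0.0055, 0, 0.016], 0]
    - [[0.003, 0, 0.015], 0]
    - [[0.003, 0, 0.012], 0]
    - [[0.001, 0, 0.008], 0]
  grip_force: 40

```text
time: 28.95
tool_pos: [0.475, 0.0091, 0.0939]
tool_rot: [-3.132, 0.067, 3.023]
contact_force: [-3.9, 0.2, 3.6]
opening: 0.0321
```

```bash
python3 go.py j -.09 0 .084 3.0196|cut -c1-150; python3 -c "
from h import *
for n in('scene',): snap(n,n+'15')
s=cv2.imread('pics/scene15.png')[120:300,245:425]
cv2.imwrite('pics/c21.png',cv2.resize(s,(540,540),interpolation=cv2.INTER_CUBIC))"
```

```text
t 28.95 w [0.475  0.0091 0.0939] j [-0.0907  0.0005  0.0939] rpy [-3.132  0.067  3.023] F [-3.9  0.2  3.6] open 0.0321 q [-0.14  0.38  1.89 -0.01  0.8
shift [-0.0001 -0.0004  0.0099]
twist 0.0031
```

View pics/c21.png

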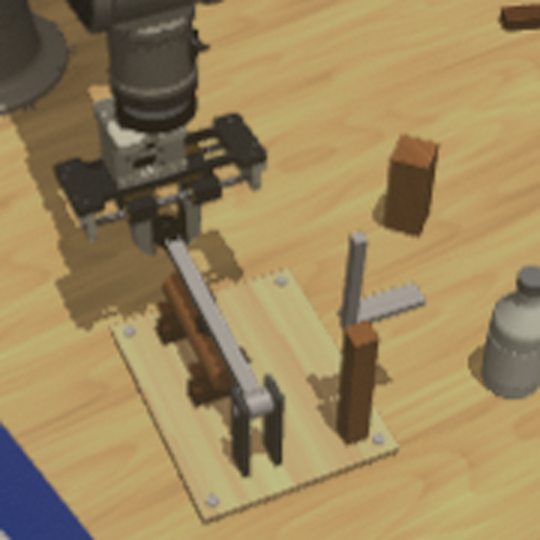

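Emit:
carry_out:
  targets:
    - [[0, 0, 0.005], 0]
    - [[0, 0, 0.004], 0]
    - [[0, 0, 0.003], 0]

```text
time: 29.38
tool_pos: [0.4748, 0.0091, 0.0813]
tool_rot: [-3.132, 0.065, 3.023]
contact_force: [-6.3, 0.1, 10.5]
opening: 0.0322
```

```bash
python3 go.py j -.09 0 .084 3.0196
```

```text
t 29.38 w [0.4748 0.0091 0.0813] j [-0.091   0.0005  0.0813] rpy [-3.132  0.065  3.023] F [-6.3  0.1 10.5] open 0.0322 q [-0.14  0.4   1.9  -0.01  0.77 -1.58]
shift [-0.0012 -0.0006 -0.0027]
twist 0.0033
```

Emit:
carry_out:
  targets:
    - [[-0.0005, 0, 0.003], 0]
    - [[0, 0, 0.003], 0]

```text
time: 29.62
tool_pos: [0.4751, 0.0091, 0.0776]
tool_rot: [-3.132, 0.065, 3.023]
contact_force: [-12.1, 0.8, 28.1]
opening: 0.0323
```

```bash
python3 go.py j -.09 0 .084 3.0196
```

```text
t 29.62 w [0.4751 0.0091 0.0776] j [-0.0906  0.0005  0.0776] rpy [-3.132  0.065  3.023] F [-12.1   0.8  28.1] open 0.0323 q [-0.14  0.41  1.91 -0.01  0.76 -1.58]
shift [-0.001  -0.0006 -0.0063]
twist 0.0038
```

Emit:
carry_out:
  targets:
    - [[0, 0, 0], 0]

```text
time: 29.75
tool_pos: [0.4751, 0.0091, 0.0791]
tool_rot: [-3.131, 0.065, 3.024]
contact_force: [-8.4, -0.4, 16.9]
opening: 0.0322
```

```bash
python3 go.py j -.09 0 .084 3.0196; python3 -c "
from h import *
for n in('scene','top'): snap(n,n+'16')
s=cv2.imread('pics/scene16.png')[120:300,245:425];t=cv2.imread('pics/top16.png')[100:280,220:400]
cv2.imwrite('pics/c22.png',np.hstack([cv2.resize(s,(400,400),interpolation=cv2.INTER_CUBIC),cv2.resize(t,(400,400),interpolation=cv2.INTER_CUBIC)]))"; python3 go.py
```

```text
t 29.75 w [0.4751 0.0091 0.0791] j [-0.0907  0.0005  0.0791] rpy [-3.131  0.065  3.024] F [-8.4 -0.4 16.9] open 0.0322 q [-0.14  0.41  1.91 -0.01  0.76 -1.58]
shift [-0.001  -0.0006 -0.0048]
twist 0.004
t 29.85 w [0.475  0.0091 0.079 ] j [-0.0907  0.0005  0.079 ] rpy [-3.131  0.065  3.024] F [-8.7  0.5 17.4] open 0.0325 q [-0.14  0.41  1.91 -0.01  0.76 -1.58]
```

View pics/c22.png

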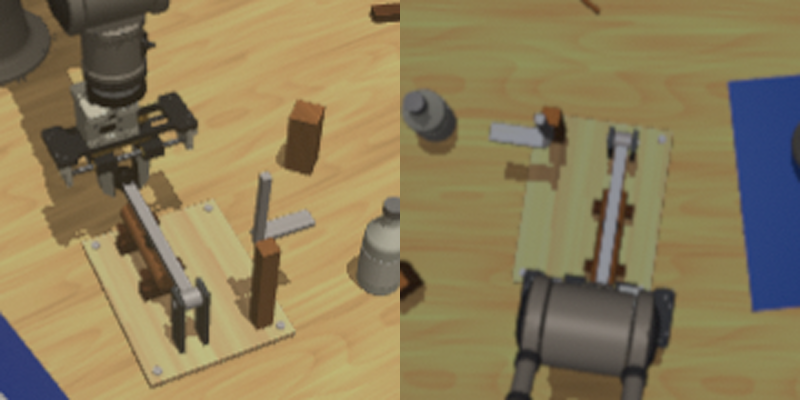

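View pics/scene16.png

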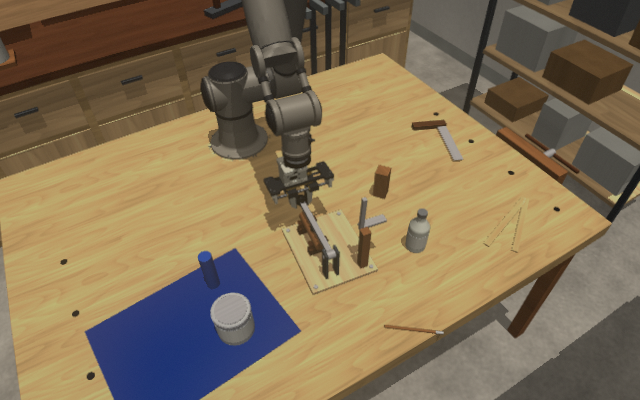

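```bash
python3 -c "
from h import *
from go import jw
f=lambda P: ((proj('scene',P)[0]-[245,120])*(400/180)).round(1)
for ang in(0,.05,.1):
  print(ang,[f(jw((.13-r*np.cos(ang),0,.108+r*np.sin(ang)))).tolist() for r in(.06,.12,.18)])
s=cv2.imread('pics/scene16.png')[195:260,290:355]
cv2.imwrite('pics/c23.png',cv2.resize(s,(520,520),interpolation=cv2.INTER_CUBIC))
g=lambda P: ((proj('scene',P)[0]-[290,195])*8).round(0)
for ang in(0,.06): print([[g(jw((.13-r,w,.108+r*ang))).tolist() for w in(-.008,.008)] for r in(.06,.12,.18)])
"
```

```text
0 [[169.4, 259.2], [150.6, 225.4], [132.8, 193.6]]
0.05 [[169.4, 257.7], [150.5, 222.4], [132.7, 189.0]]
0.1 [[169.4, 256.3], [150.5, 219.5], [132.6, 184.6]]
[[[228.0, 341.0], [271.0, 326.0]], [[161.0, 219.0], [203.0, 205.0]], [[98.0, 103.0], [139.0, 90.0]]]
[[[228.0, 334.0], [271.0, 319.0]], [[160.0, 205.0], [203.0, 191.0]], [[96.0, 83.0], [138.0, 70.0]]]
```

View pics/c23.png

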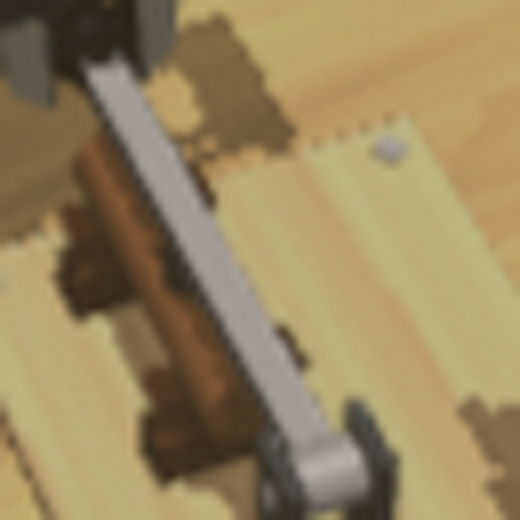

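```bash
python3 -c "
from cell import monitor,order
o=monitor.observe();print(o['time'],o['contact_force'],o['tool_pos']);print(order.hand_in())"
```

```text
29.85 [-8.68138224  0.50690852 17.40143485] [0.47503753 0.00905055 0.07904625]
the job is handed in; nothing more can be done
None
```

The job is handed in at about 30 s of the 72 s allowed, with the gripper still holding the lever down at its stop.

**What I did**
- I tipped the brown round blank over in a light grip, took hold of it again at its middle, laid it across both V-saddles and let go.
- I pushed the catch tab over with closed fingers.
- I gripped the lever's ball and swung it down to its stop.

**Last checks**
- **Blank:** once seated, its ends measured at jig x +66 and -64 mm, with y within about 1 mm. In the last picture it is still in the cradle, under the lever.
- **Catch:** the bar stands upright and the tab points level outwards.
- **Lever:** the push rose well past the 6 N the spring needs, to a brief 28 N. It then held steady at about 17 N down, with another 8 to 9 N along the bench. The bar's edges in the picture fit a level arm, though that check is only good to a few hundredths of a radian.
- **Bystanders:** the offcut, tin and glue bottle look untouched.

**What was not exact**
- The tool had tilted about 0.065 rad by the end, built up over the small moves.
- The tool sat about 2 mm below the expected height at the stop, which I put down to where the ball sat between the pads. I saw no sign of slipping.

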